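# Shut and lock the painting case

### The arm

A 6-joint arm with a two-finger parallel gripper is mounted at the origin on the work surface. World frame = base frame: x ahead of the robot, y to its left, z up, the work surface at z = 0. Lengths are in mm, angles in rad, forces in N, time in s.
With the tool pointing down it reaches from about 325 to 925 mm from the base axis. Payload 3.1 kg.
Tool frame: the origin (TCP) lies midway between the tips of the shut fingers; the grasp point (between the pads) lies 19 mm behind it; z points along the fingers, y is the direction in which the jaws open and shut (so a half turn about z gives the same grasp; the last joint's range is limited). The gripper opens to 85 mm and grips with 20 to 120 N. Pads are 22 mm wide; open, the fingers measure 114 mm over their backs; the gripper's body (76 mm by 85 mm) begins 54 mm behind the grasp point. The pads swing forward as they close: fully open they stand 13 mm farther back than shut.
Start: joints at [1.069, 0.217, 1.613, -0, 1.311, -0.112], TCP at [237.485, 578.135, 231.3] pointing down, gripper open.
Joint ranges: [-2.75, 2.75], [-0.78, 2.1], [0.31, 2.55], [-1.13, 4.27], [0.13, 2.63], [-2.58, 2.58]. Speed limits (rad/s): [2.79, 2.79, 3.14, 3.14, 3.14, 3.14].

### API

Orientations are given as a rotation vector (axis times angle).
In Python, from bench import arm gives the robot as it stands.
- The arm moves only by the shell command python3 -m jog 'ROWS'. ROWS is JSON, a list of rows, each an object with "claw": the finger opening in m, from 0 to 0.0854; "slide": the shift along the tool's x, y, z in m, a list of three; "spin": the turn about the tool's z in rad. In form: [{"claw": claw, "slide": [x, y, z], "spin": spin}, ...]. A call has exactly 10 rows; each row is the pose to reach, as a shift and turn from the pose commanded when the call began, along the tool's axes at that moment; what a row does not reach only later rows make up. A row lasts 1/8 s, in which the tool goes at most 62.5 mm and 10.7 degrees, less where a joint would pass 70% of its speed; a pose out of reach is approached as far as the arm can. A call with a gripper value outside its range is refused whole. The fingers move at their own pace and stop on an object; the grip force is fixed at half the most. Time passes only in rows, so rows that repeat a pose let the fingers close, or fill a call up. It gives the time, the measured TCP pose, the force and the opening at its end, in the units of the state.
- arm.observe(): the state, without advancing time (a new reading comes with each control period).
- arm.grab_frame(name): name is "scene" or "top" or "wrist"; returns the picture (420x560x3 uint8, blue, green, red); there is no depth.
- arm.camera_params(name): a dict with "camera_matrix" (3x3 intrinsics, pixels), "k1" (the pictures are not rectified: a ray, as slopes to the right and down, at radius r is drawn at 1 + k1 r^2 times it, then the intrinsics apply), "world_from_camera" (4x4, takes a point from camera to world coordinates); the wrist camera has in their place "T_tool_cam" (4x4, takes a point from camera to tool coordinates, whose origin is the TCP and whose axes are the flange's). Camera axes: x right, y down, z forward; pixel columns grow to the right and rows downward; lengths in mm; the calibration is good to about 2 mm. A picture is of the moment at which its call begins: read the wrist's pose just before it. camera_params takes no time and is no camera call.
- arm.finish_job(): hands the job in, once; it reports no verdict.
The state is a dict: "t": time; "q": joint angles; "joint_velocities": joint speeds; "joint_efforts": joint torques, N m; "position": TCP position; "tool_rot": TCP orientation; "ft_force": force on the tool from outside, world axes, zero at the start; "ft_torque": the same for the moment, N m; "finger_gap": finger opening in mm.
Only numpy, scipy, OpenCV 4.12 (cv2) and the standard library are available. Lean on these libraries where they do the work, as an engineer would, in place of code of your own. Each camera call takes 0.05 s, during which the arm holds its last target.

### The job

The lid of the plywood painting case stands ajar: push it fully shut with the fingertips, then set a fingertip in the slot of the round black cam fastener and turn it a quarter turn clockwise, until the slot runs parallel to the case's front edge and the lid is locked. Grasp nothing, do not swing the lid wide open, leave the things standing about where they are, and finish clear of everything.

Things in the scene. Friction and masses are not known exactly. Their poses are not given: they have to be found in the camera images.
- case: Plywood transit case for a small painting, fixed: 260 mm deep (its x), 340 mm wide (its y), 90 mm tall without the lid. Origin: centre of its underside, on the table. Its -x side is the front, towards the robot; its y points left as seen from the robot. The lid's hinge line runs along the case's y at case x = +130 mm, z = 90 mm (top of the back wall).
- lid (a joint): Hinge of the lid, rad: 0 = fully shut, grows as the front edge rises, at most 1.2. It starts ajar. A stiff hinge: the lid stays where it is left; about 2 to 8 N straight down near the front edge pushes it shut, onto a hard stop.
- lid_front (a point): Point on the lid's top face, mid-width, 260 mm from the hinge line along the lid (over the case's front wall when shut). The lid is a plate 270 x 350 x 12 mm, 5 mm longer than this point at the front; top face 102 mm above the table when shut. Turns with the lid (x along the lid towards the hinge, z out of its top).
- cam (a joint): Turn of the cam fastener on the lid, rad: 0 = undone, slot front to back; grows clockwise seen from above; 1.571 = locked, slot left to right, parallel to the front edge, at a hard stop. Starts 0 to 0.25. Friction 0.12 N m; stays where left. A steel tongue below swings under a catch inside the front wall, and passes only when the lid is fully shut.
- head: Round black fastener head, 100 mm across, split by a straight slot 36 mm wide, 18 mm deep, orange floor, open at both ends. Origin: centre of the slot floor, on the turning axis, 65 mm behind lid_front, 4 mm above the lid's top (106 mm above the table when shut). Turns with the fastener: x along the slot, z out of the lid.
- green_dot (a point): Left one of two green dots (18 mm across) on the lid's top face, 70 mm left of the fastener's axis, the other 70 mm right of it: the slot points at both dots when locked.
- jar_red: Bystander: red-capped glass paint jar, 66 mm across, 75 mm tall; loose, to be left alone. Origin: centre of its underside.
- tape_roll: Bystander: roll of yellow masking tape lying flat, 96 mm across, 25 mm tall; loose, to be left alone. Origin: centre of its underside.
- sanding_block: Bystander: cork sanding block, 60 x 90 x 32 mm; loose, to be left alone. Origin: centre of its underside.
- brush_cup: Bystander: white cup of brushes, 76 mm across, 90 mm tall, brushes up to 160 mm; loose, to be left alone. Origin: centre of its underside.
- bottle_white: Bystander: white bottle with a blue cap, 60 mm across, 150 mm tall; loose, to be left alone. Origin: centre of its underside.
- brush: Bystander: paintbrush lying on the table, about 200 mm long; loose, to be left alone. Origin: on its axis line, at its underside.

How it is judged (in metres and radians):
On the way, in this order (a step that is already met when the one before it is completed fails the run):
1. the lid is pushed fully shut (within 0.03 rad) while the fastener is still undone (below 0.6 rad) (value of joint lid below 0.03 rad and value of joint cam below 0.6 rad), for 0.1 s.
2. the fingers, on the fastener, are turning it with the lid shut (fastener between 0.6 and 1.4 rad) (value of joint lid below 0.03 rad and value of joint cam between 0.6 and 1.4 rad and contact force between the fingers and head above 0.3 N), for 0.05 s.
3. the fastener is turned home (past 1.45 rad) with the lid shut (value of joint lid below 0.03 rad and value of joint cam above 1.45 rad), for 0.2 s.
At the end, for the whole second after the job is handed in: The lid is shut (within 0.03 rad) and the cam fastener is turned to its locked stop (at least 1.45 of 1.571 rad), so that its tongue lies under the catch; every bystander is within 20 mm of its start and upright (all of step 3 and value of joint cam below 1.65 rad); the robot touches nothing.
It fails at once if the lid is lifted wide open (beyond 0.62 rad) (value of joint lid above 0.62 rad).
It fails at once if a bystander is moved more than 20 mm, or lifted (distance of any of jar_red, tape_roll, sanding_block, brush_cup, bottle_white, brush from where it was at the start of the episode above 0.02 m).
It fails at once if a standing bystander is tipped over (0.3 rad) (angle between any of jar_red, tape_roll, sanding_block, brush_cup, bottle_white's own z axis and vertical above 0.3 rad).
It also fails if it takes over 48 s, if anything falls off the work surface, if the arm or the gripper's body presses on something with over 40 N, if the wrist force passes 120 N, or if a joint passes its speed limit or range.

## Working session

There is one attempt and no reset: what is moved stays moved. The work goes in short steps, Python scripts to look and compute and a shell command to move; the robot and the scene stay as the last step left them, time stands still between calls to the robot, and variables do not carry over. Pictures are saved under pics/ and viewed, and the job is handed in when it is done.

```bash
ls; mkdir -p pics
python3 - <<'E'
from bench import arm
import cv2
s=arm.observe();print(s)
for n in("scene","top","wrist"):
    cv2.imwrite(f"pics/{n}0.png",arm.grab_frame(n)); print(n,arm.camera_params(n))
E
```

```text
pics
{'t': 0.0, 'q': array([ 1.06882628e+00,  2.17756477e-01,  1.61491496e+00,  5.02885614e-05,
        1.31125979e+00, -1.12183069e-01]), 'joint_velocities': array([ 9.50728538e-04,  8.91872507e-05,  5.02056731e-04, -7.32189271e-04,
       -2.49316605e-04,  2.35821258e-04]), 'joint_efforts': array([-1.98463249e-05, -3.96831465e+01, -3.03861845e+01, -5.47422553e-05,
        9.64720646e-03, -2.71201702e-05]), 'position': array([237.06651022, 577.43720833, 229.97681654]), 'tool_rot': array([-0.60828098, -3.08137219,  0.00347769]), 'ft_force': array([ 0.8332585, -0.4065901, -0.1271166]), 'ft_torque': array([ 0.01988105,  0.01479969, -0.02283807]), 'finger_gap': 85.30720964648955}
scene {'camera_matrix': array([[384.61944762,   0.        , 275.7623084 ],
       [  0.        , 384.61944762, 211.3608478 ],
       [  0.        ,   0.        ,   1.        ]]), 'k1': -0.10867665572302457, 'world_from_camera': array([[-7.04768794e-01,  5.32122530e-01, -4.69197784e-01,
         1.01001506e+03],
       [ 7.09318169e-01,  5.40640175e-01, -4.52300714e-01,
         5.05068889e+02],
       [ 1.29877
[... 586 characters left out ...]
67e-01, -9.88357744e-01,
         1.12313264e+03],
       [ 0.00000000e+00,  0.00000000e+00,  0.00000000e+00,
         1.00000000e+00]])}
wrist {'camera_matrix': array([[372.97970768,   0.        , 281.68281429],
       [  0.        , 372.97970768, 204.12892084],
       [  0.        ,   0.        ,   1.        ]]), 'k1': 0.008591045465514098, 'T_tool_cam': array([[ 3.30690881e-04, -9.64730186e-01, -2.63240496e-01,
         6.64014827e+01],
       [ 9.99999930e-01,  3.65142744e-04, -8.19530809e-05,
        -6.90208087e-01],
       [ 1.75182968e-04, -2.63240450e-01,  9.64730239e-01,
        -1.41838266e+02],
       [ 0.00000000e+00,  0.00000000e+00,  0.00000000e+00,
         1.00000000e+00]])}
```

View pics/scene0.png

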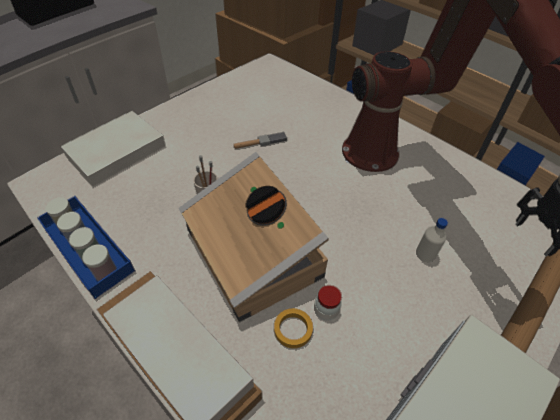

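View pics/top0.png

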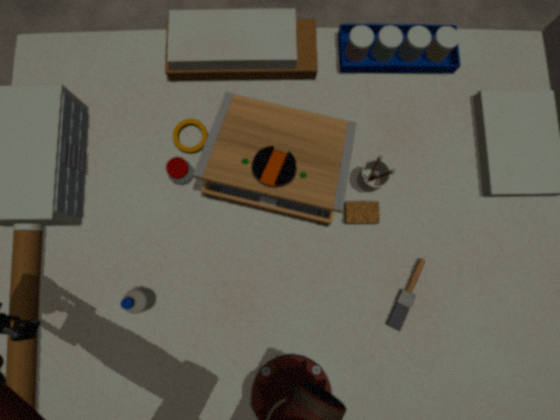

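View pics/wrist0.png

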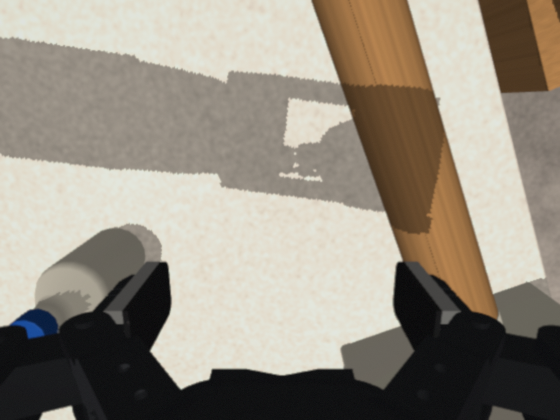

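The lid is ajar, with the orange slot at about (273,166) in the top view and (266,207) in the scene view. The green dots sit either side of it. The jar and tape are on the left, and the cup and block on the right. Next I'll triangulate the dots and slot.

```bash
cat > h.py <<'E'
import numpy as np,cv2
from bench import arm
from scipy.spatial.transform import Rotation as R
def ray(n,px,pose=None):
    c=arm.camera_params(n);K=c["camera_matrix"];d=np.array([c["k1"],0,0,0,0.])
    u=cv2.undistortPoints(np.array([[px]],float),K,d)[0,0]
    if n=="wrist":
        T=np.eye(4);T[:3,:3]=R.from_rotvec(pose["tool_rot"]).as_matrix();T[:3,3]=pose["position"];T=T@c["T_tool_cam"]
    else:T=c["world_from_camera"]
    return T[:3,3],T[:3,:3]@np.array([u[0],u[1],1.])
def onz(n,px,z,pose=None):
    o,d=ray(n,px,pose);return o+d*(z-o[2])/d[2]
def tri(r1,r2):
    (o1,d1),(o2,d2)=r1,r2
    s=np.linalg.lstsq(np.c_[d1,-d2],o2-o1,rcond=None)[0]
    a=o1+s[0]*d1;b=o2+s[1]*d2
    return (a+b)/2,np.linalg.norm(a-b)
def mask(img,kind):
    h=cv2.cvtColor(img,cv2.COLOR_BGR2HSV)
    return {"green":cv2.inRange(h,(45,90,40),(85,255,255)),"orange":cv2.inRange(h,(4,200,90),(16,255,255)),"black":cv2.inRange(h,(0,0,0),(180,255,32))}[kind]
def blobs(img,kind,mn=8):
    n,l,s,c=cv2.connectedComponentsWithStats(mask(img,kind))
    return [(c[i].round(1),s[i].tolist()) for i in range(1,n) if s[i,4]>=mn]
E
python3 - <<'E'
from h import *
for n in("scene","top"):
    im=cv2.imread(f"pics/{n}0.png")
    for k in("green","orange"):print(n,k,blobs(im,k))
t=cv2.imread("pics/top0.png")[80:240,150:410];s=cv2.imread("pics/scene0.png")[140:330,160:360]
cv2.imwrite("pics/topc.png",cv2.resize(t,None,fx=3,fy=3,interpolation=2));cv2.imwrite("pics/scenec.png",cv2.resize(s,None,fx=3,fy=3,interpolation=2))
E
```

```text
scene green [(array([253. , 188.9]), [251, 187, 6, 5, 22]), (array([280.3, 224.6]), [278, 222, 6, 6, 30])]
scene orange []
top green [(array([244.6, 160.8]), [242, 159, 6, 5, 23]), (array([302.6, 174.6]), [300, 173, 6, 4, 21])]
top orange [(array([272.8, 167.5]), [261, 151, 25, 34, 439])]
```

View pics/topc.png

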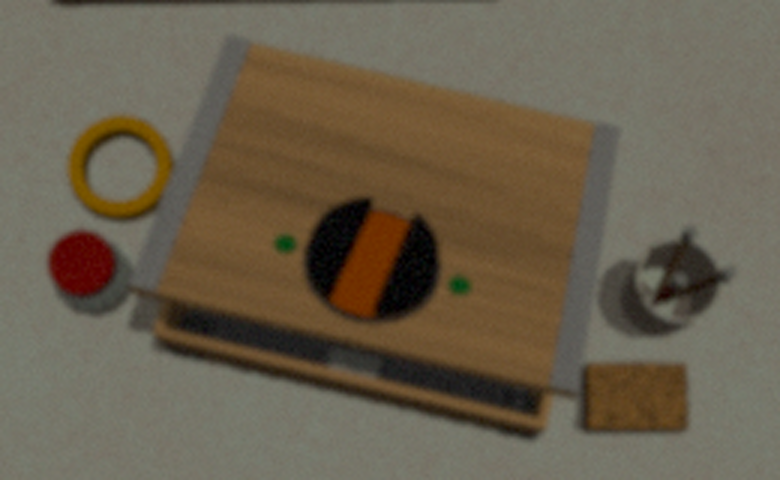

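View pics/scenec.png

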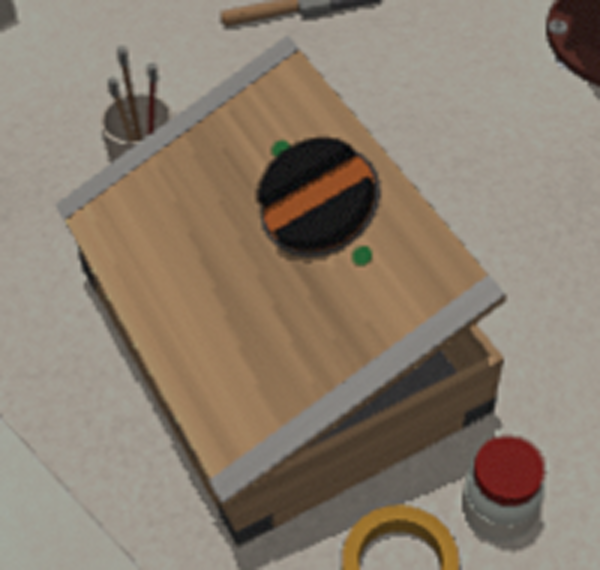

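Run:
```python
from h import *
from scipy.optimize import brentq
L,e1=tri(ray("top",(244.6,160.8)),ray("scene",(280.3,224.6)))
Rr,e2=tri(ray("top",(302.6,174.6)),ray("scene",(253.0,188.9)))
print(L,e1,Rr,e2,np.linalg.norm(L-Rr))
M=(L+Rr)/2;yv=(L-Rr);yaw=np.arctan2(-yv[0],yv[1]);print("yaw",yaw,M)
th=brentq(lambda t:90+195*np.sin(t)+12*np.cos(t)-M[2],0,.9);print("theta",th)
X=np.array([np.cos(yaw),np.sin(yaw)]);Y=np.array([-X[1],X[0]])
# horizontal dist from hinge = 195cos - 12 sin
H=M[:2]+X*(195*np.cos(th)-12*np.sin(th));C=H-130*X
print("hinge",H,"case C",C,"shut axis",C-65*X,"front pt",C-130*X)
A=C-65*X
for n,p in (("front-left",C-X*130+Y*170),("front-right",C-X*130-Y*170)):print(n,p)
# check front wall top corners from top crop
for p in((157,345),(543,432)): print(onz("top",(150+p[0]/3,80+p[1]/3),85)[:2])
# back of lid corners
for p in((232,40),(617,128)): print("back",onz("top",(150+p[0]/3,80+p[1]/3),102)[:2], )
print("exp back", H+X*10*0+Y*175,H-Y*175)
# slot dir: project orange ends
a=onz("top",(150+388/3,80+215/3),M[2]);b=onz("top",(150+355/3,80+313/3),M[2]);d=a-b
print("slot yaw",np.arctan2(d[1],d[0]))
for nm,p,z in(("jar",(82,263),75),("block",(636,397),32),("tape",(121,168),25),("cup",(678,283),90)):print(nm,onz("top",(150+p[0]/3,80+p[1]/3),z))
```

```text
[576.58810659 104.05044293 171.71167995] 0.643959341913594 [541.34120517 -31.61516438 171.70817149] 1.1310725720648485 140.16954404725814
yaw -0.25418745703534645 [558.96465588  36.21763928 171.70992572]
theta 0.37003937915790386
hinge [730.72369005  -8.40659427] case C [604.90085831  24.2830832 ] shut axis [541.98944244  40.62792193] front pt [479.07802657  56.97276066]
front-left [521.82606633 221.51030986]
front-right [ 436.3299868  -107.56478853]
[511.79520597 217.58837787]
[ 432.15888551 -105.67076078]
back [775.70222999 152.84047866]
back [ 691.52578836 -177.64989877]
exp back [774.7290251  160.97029461] [ 686.71835499 -177.78348315]
slot yaw -0.3346472006955589
jar [586.35508219 284.62387383  75.        ]
block [ 466.94285094 -197.25446073   32.        ]
tape [687.05136963 262.41342766  25.        ]
cup [ 557.00567471 -225.74803732   90.        ]
```

```bash
python3 -m jog '[{"claw":0.085,"slide":[0,0,-0.06],"spin":0},{"claw":0.0,"slide":[-0.05,-0.034,-0.07],"spin":0.16},{"claw":0.0,"slide":[-0.1,-0.067,-0.07],"spin":0.34},{"claw":0.0,"slide":[-0.15,-0.101,-0.07],"spin":0.52},{"claw":0.0,"slide":[-0.2,-0.135,-0.07],"spin":0.70},{"claw":0.0,"slide":[-0.25,-0.169,-0.07],"spin":0.88},{"claw":0.0,"slide":[-0.3,-0.202,-0.07],"spin":1.06},{"claw":0.0,"slide":[-0.35,-0.236,-0.07],"spin":1.24},{"claw":0.0,"slide":[-0.4,-0.27,-0.07],"spin":1.42},{"claw":0.0,"slide":[-0.439,-0.296,-0.07],"spin":1.51}]'
python3 - <<'E'
from h import *
s=arm.observe();print(s['position'],s['q'],s['ft_force'],R.from_rotvec(s['tool_rot']).as_matrix().round(3),s['finger_gap'])
cv2.imwrite("pics/w1.png",arm.grab_frame("wrist"))
E
```

```text
t: 1.4
position: [531.9, 135.3, 301.0]
tool_rot: [-2.56, -1.821, 0.0]
ft_force: [0.2, 0.3, 0.0]
finger_gap: 0.1
[531.86164603 135.27252857 300.9867614 ] [ 1.21203503e-01  4.31584509e-03  1.71529457e+00 -8.51125348e-05
  1.42224138e+00  4.55116093e-01] [0.2130991  0.32154837 0.00407363] [[ 0.328  0.945 -0.   ]
 [ 0.945 -0.328 -0.   ]
 [-0.    -0.    -1.   ]] 0.10719999748010224
```

View pics/w1.png

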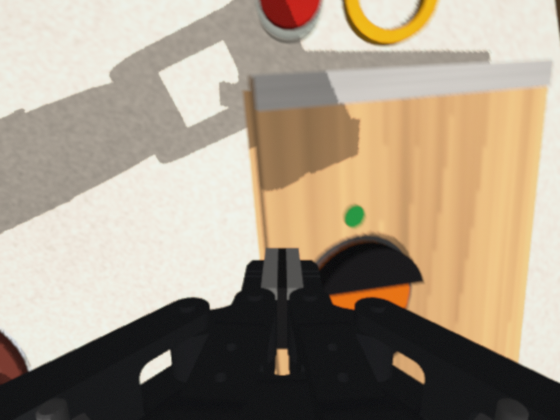

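The closed tip is above the front-left of the lid. The left green dot is at (354,216). I'll shift 12 mm back and push down.

```bash
python3 -m jog '[{"claw":0.0,"slide":[0,0.012,0.04],"spin":0},{"claw":0.0,"slide":[0,0.012,0.08],"spin":0},{"claw":0.0,"slide":[0,0.012,0.1],"spin":0},{"claw":0.0,"slide":[0,0.012,0.105],"spin":0},{"claw":0.0,"slide":[0,0.012,0.11],"spin":0},{"claw":0.0,"slide":[0,0.012,0.115],"spin":0},{"claw":0.0,"slide":[0,0.012,0.12],"spin":0},{"claw":0.0,"slide":[0,0.012,0.125],"spin":0},{"claw":0.0,"slide":[0,0.012,0.13],"spin":0},{"claw":0.0,"slide":[0,0.012,0.135],"spin":0}]'
```

```text
t: 2.7
position: [542.3, 133.7, 166.0]
tool_rot: [-2.555, -1.828, 0.0]
ft_force: [-1.5, 0.4, 3.8]
finger_gap: 0.0
```

```bash
python3 -m jog '[{"claw":0.0,"slide":[0,0,0.007],"spin":0},{"claw":0.0,"slide":[0,0,0.014],"spin":0},{"claw":0.0,"slide":[0,0,0.021],"spin":0},{"claw":0.0,"slide":[0,0,0.028],"spin":0},{"claw":0.0,"slide":[0,0,0.035],"spin":0},{"claw":0.0,"slide":[0,0,0.042],"spin":0},{"claw":0.0,"slide":[0,0,0.048],"spin":0},{"claw":0.0,"slide":[0,0,0.054],"spin":0},{"claw":0.0,"slide":[0,0,0.059],"spin":0},{"claw":0.0,"slide":[0,0,0.062],"spin":0}]'
python3 -m jog '[{"claw":0.0,"slide":[0,0,0.001],"spin":0},{"claw":0.0,"slide":[0,0,0.002],"spin":0},{"claw":0.0,"slide":[0,0,0.003],"spin":0},{"claw":0.0,"slide":[0,0,0.004],"spin":0},{"claw":0.0,"slide":[0,0,0.004],"spin":0},{"claw":0.0,"slide":[0,0,0.004],"spin":0},{"claw":0.0,"slide":[0,0,0.004],"spin":0},{"claw":0.0,"slide":[0,0,0.004],"spin":0},{"claw":0.0,"slide":[0,0,0.004],"spin":0},{"claw":0.0,"slide":[0,0,0.004],"spin":0}]'
```

```text
t: 3.95
position: [542.2, 133.7, 103.8]
tool_rot: [-2.555, -1.827, 0.001]
ft_force: [-2.0, 0.5, 3.5]
finger_gap: -0.1
t: 5.2
position: [542.6, 133.6, 102.0]
tool_rot: [2.555, 1.828, -0.001]
ft_force: [-5.6, -1.0, 9.6]
finger_gap: 0.1
```

```bash
python3 -m jog '[{"claw":0.0,"slide":[0,0,0.001],"spin":0},{"claw":0.0,"slide":[0,0,0.002],"spin":0},{"claw":0.0,"slide":[0,0,0.003],"spin":0},{"claw":0.0,"slide":[0,0,0.003],"spin":0},{"claw":0.0,"slide":[0,0,0.003],"spin":0},{"claw":0.0,"slide":[0,0,0.003],"spin":0},{"claw":0.0,"slide":[0,0,0.003],"spin":0},{"claw":0.0,"slide":[0,0,0.003],"spin":0},{"claw":0.0,"slide":[0,0,0.003],"spin":0},{"claw":0.0,"slide":[0,0,0.003],"spin":0}]'
```

```text
t: 6.45
position: [542.7, 133.6, 101.9]
tool_rot: [-2.555, -1.828, 0.002]
ft_force: [-11.8, -1.0, 24.2]
finger_gap: -0.1
```

The tip stopped at z = 101.9 with the force rising, so it is on the hard stop. I'll lift and re-measure.

```bash
python3 -m jog '[{"claw":0.0,"slide":[0,0,-0.02],"spin":0},{"claw":0.0,"slide":[0,0,-0.06],"spin":0},{"claw":0.0,"slide":[0,0,-0.1],"spin":0},{"claw":0.045,"slide":[0,0,-0.14],"spin":0},{"claw":0.045,"slide":[0,0,-0.16],"spin":0},{"claw":0.045,"slide":[0,0,-0.16],"spin":0},{"claw":0.045,"slide":[0,0,-0.16],"spin":0},{"claw":0.045,"slide":[0,0,-0.16],"spin":0},{"claw":0.045,"slide":[0,0,-0.16],"spin":0},{"claw":0.045,"slide":[0,0,-0.16],"spin":0}]'
python3 - <<'E'
from h import *
s=arm.observe();print(s['position'],s['tool_rot'],s['finger_gap'],s['ft_force'])
for n in("wrist","scene","top"):
    im=arm.grab_frame(n);cv2.imwrite(f"pics/{n}2.png",im)
    for k in("green","orange"):print(n,k,[(c,st[4]) for c,st in blobs(im,k)])
    if n=="wrist":
        h=cv2.cvtColor(im,cv2.COLOR_BGR2HSV)
t=cv2.imread("pics/top2.png")[80:240,150:410]
cv2.imwrite("pics/topc2.png",cv2.resize(t,None,fx=3,fy=3,interpolation=2))
E
```

```text
t: 7.7
position: [542.2, 133.6, 256.6]
tool_rot: [-2.555, -1.827, 0.002]
ft_force: [-0.2, -0.1, -0.7]
finger_gap: 44.7
[542.17503484 133.59888563 256.58506451] [-2.55478997e+00 -1.82741506e+00  1.61950922e-03] 44.68167710469361 [-0.16882216 -0.08616821 -0.73325804]
wrist green [(array([312.1, 209. ]), 334), (array([320.1, 355.2]), 206)]
wrist orange [(array([298.8, 291.1]), 2196)]
scene green [(array([259.6, 204.3]), 19), (array([285.5, 239. ]), 26)]
scene orange []
top green [(array([299. , 187.8]), 23)]
top orange [(array([271.4, 181.1]), 545)]
```

View pics/topc2.png

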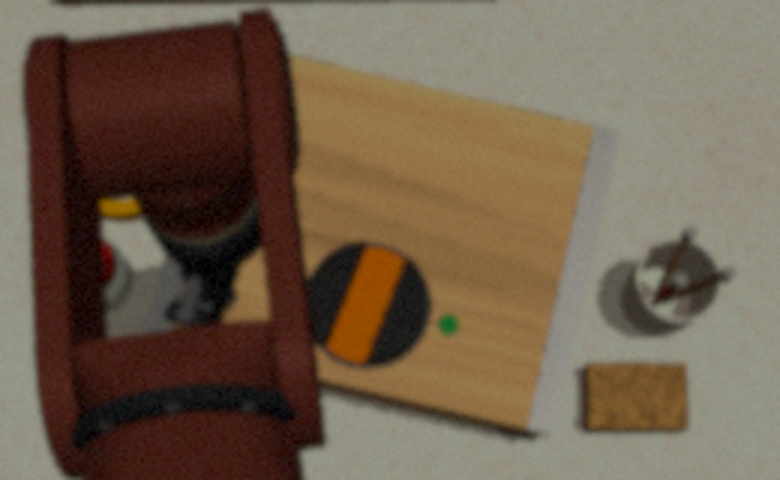

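View pics/wrist2.png

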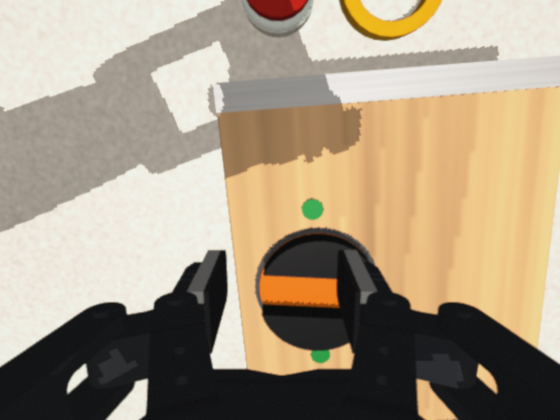

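View pics/scene2.png

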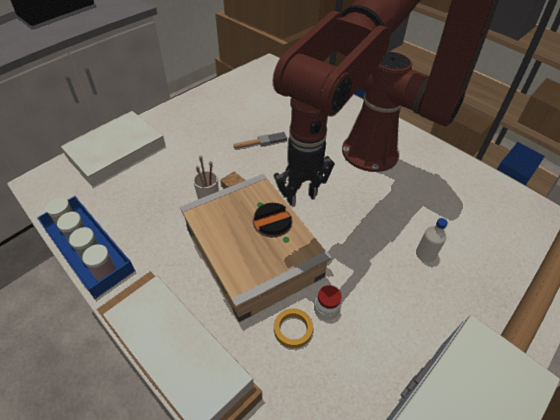

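The lid is shut. Next, the axis position and slot angle.

Run:
```python
from h import *
pose=dict(position=np.array([542.175,133.599,256.585]),tool_rot=np.array([-2.55479,-1.827415,.00162]))
L,e1=onz("wrist",(312.1,209),102,pose),0
sl=onz("scene",(285.5,239),102);sr=onz("scene",(259.6,204.3),102)
tr=onz("top",(299,187.8),102)
print("wrist L",L,"scene L",sl,"R",sr,"top R",tr,tri(ray("scene",(259.6,204.3)),ray("top",(299,187.8))))
print("mid scene",(sl+sr)/2)
im=cv2.imread("pics/top2.png");m=mask(im,"orange")
c=max(cv2.findContours(m,0,2)[0],key=cv2.contourArea);r=cv2.minAreaRect(c);b=cv2.boxPoints(r);print(r)
cx=np.array(r[0]);o=onz("top",cx,106)
e=[np.linalg.norm(b[1]-b[0]),np.linalg.norm(b[2]-b[1])];d=(b[1]-b[0]) if e[0]>e[1] else (b[2]-b[1])
p=onz("top",cx+d/2,106);q=onz("top",cx-d/2,106);v=p-q;print("top slot centre",o,"len",np.linalg.norm(v),"yaw",np.arctan2(v[1],v[0]))
# wrist edge of orange: bottom/top rows per column
h=mask(cv2.imread("pics/wrist2.png"),"orange")
pts=[]
for col in range(270,330,5):
    rr=np.where(h[:,col])[0];rr=rr[(rr>260)&(rr<320)]
    if len(rr): pts.append((col,rr.min()-.5,rr.max()+.5))
pts=np.array(pts)
for i in(1,2):
    P=np.array([onz("wrist",(a[0],a[i]),106,pose)[:2] for a in pts]);f=cv2.fitLine(P.astype(np.float32),cv2.DIST_HUBER,0,.01,.01).ravel();print(np.arctan2(f[1],f[0]),f[2:])
```

```text
wrist L [559.68245835 107.1695204  102.        ] scene L [560.46377038 108.94181106 102.        ] R [524.99453423 -26.03630313 102.        ] top R [522.86760995 -26.45309439 102.        ] (array([523.54220118, -26.9587738 ,  99.96631555]), np.float64(0.9293888991512057))
mid scene [542.72915231  41.45275396 102.        ]
((271.434326171875, 181.16891479492188), (14.60140609741211, 38.62641906738281), 21.250505447387695)
top slot centre [540.0973641   42.17207523 106.        ] len 98.04727399330862 yaw -0.38091447776330967
-0.38153434 [529.9458    54.442436]
-0.37365973 [520.98376  28.55804]
```

```bash
python3 -m jog '[{"claw":0.045,"slide":[-0.045,0.015,0],"spin":0.048},{"claw":0.045,"slide":[-0.0882,0.0299,0.0],"spin":0.048},{"claw":0.045,"slide":[-0.0882,0.0299,0.04],"spin":0.048},{"claw":0.045,"slide":[-0.0882,0.0299,0.08],"spin":0.048},{"claw":0.045,"slide":[-0.0882,0.0299,0.11],"spin":0.048},{"claw":0.045,"slide":[-0.0882,0.0299,0.12],"spin":0.048},{"claw":0.045,"slide":[-0.0882,0.0299,0.12],"spin":0.048},{"claw":0.045,"slide":[-0.0882,0.0299,0.12],"spin":0.048},{"claw":0.045,"slide":[-0.0882,0.0299,0.12],"spin":0.048},{"claw":0.045,"slide":[-0.0882,0.0299,0.12],"spin":0.048}]'
python3 - <<'E'
from h import *
for n in("wrist","scene"): cv2.imwrite(f"pics/{n}3.png",arm.grab_frame(n))
s=cv2.imread("pics/scene3.png")[140:330,160:360];cv2.imwrite("pics/scenec3.png",cv2.resize(s,None,fx=3,fy=3,interpolation=2))
E
```

```text
t: 9.1
position: [542.9, 40.5, 138.4]
tool_rot: [2.597, 1.765, 0.002]
ft_force: [0.6, 0.3, -0.1]
finger_gap: 45.0
```

View pics/wrist3.png

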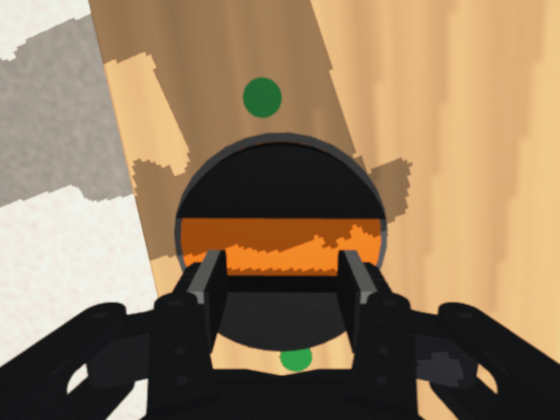

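View pics/scenec3.png

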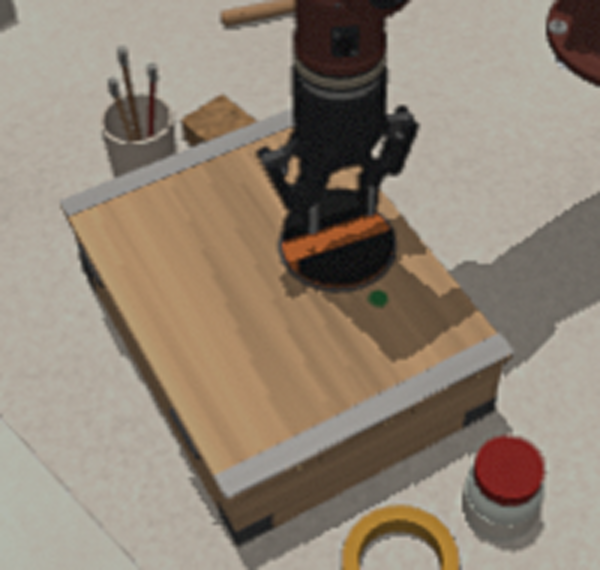

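The fingers line up with the slot, whose edges run horizontally in the wrist view. They sit centred on it along its length. Descending now.

```bash
python3 -m jog '[{"claw":0.045,"slide":[0,0,0.005],"spin":0},{"claw":0.045,"slide":[0,0,0.01],"spin":0},{"claw":0.045,"slide":[0,0,0.014],"spin":0},{"claw":0.045,"slide":[0,0,0.018],"spin":0},{"claw":0.045,"slide":[0,0,0.022],"spin":0},{"claw":0.045,"slide":[0,0,0.025],"spin":0},{"claw":0.045,"slide":[0,0,0.028],"spin":0},{"claw":0.045,"slide":[0,0,0.03],"spin":0},{"claw":0.045,"slide":[0,0,0.03],"spin":0},{"claw":0.045,"slide":[0,0,0.03],"spin":0}]'
python3 - <<'E'
from h import *
s=arm.observe();print(s['position'],s['ft_force'],s['ft_torque'])
cv2.imwrite("pics/w4.png",arm.grab_frame("wrist"))
E
```

```text
t: 10.45
position: [542.3, 40.5, 107.4]
tool_rot: [2.598, 1.766, 0.0]
ft_force: [-0.1, -0.9, 0.1]
finger_gap: 45.0
[542.34672811  40.50940421 107.42182144] [-0.14361516 -0.9467173   0.05115088] [-0.01223229  0.05892962  0.0196446 ]
```

View pics/w4.png

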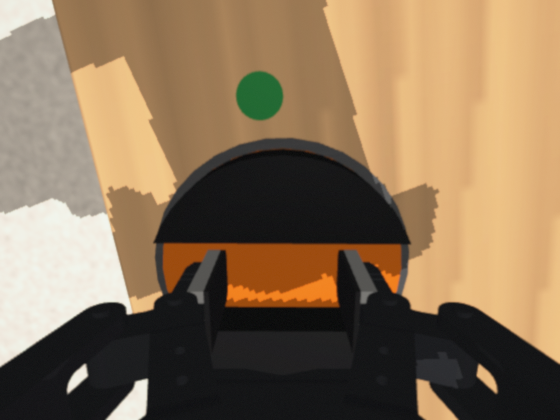

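Both fingertips are in the slot with no contact force. Now I'll turn clockwise (positive spin).

```bash
python3 -m jog '[{"claw":0.045,"slide":[0,0,0],"spin":0.08},{"claw":0.045,"slide":[0,0,0],"spin":0.16},{"claw":0.045,"slide":[0,0,0],"spin":0.24},{"claw":0.045,"slide":[0,0,0],"spin":0.33},{"claw":0.045,"slide":[0,0,0],"spin":0.42},{"claw":0.045,"slide":[0,0,0],"spin":0.51},{"claw":0.045,"slide":[0,0,0],"spin":0.6},{"claw":0.045,"slide":[0,0,0],"spin":0.69},{"claw":0.045,"slide":[0,0,0],"spin":0.77},{"claw":0.045,"slide":[0,0,0],"spin":0.85}]'
python3 - <<'E'
from h import *
s=arm.observe();print(s['position'],s['ft_force'],s['ft_torque'],s['finger_gap'])
cv2.imwrite("pics/w5.png",arm.grab_frame("wrist"))
E
```

```text
t: 11.75
position: [542.0, 40.4, 107.4]
tool_rot: [3.096, 0.534, -0.001]
ft_force: [-0.9, -0.6, 0.8]
finger_gap: 45.0
[541.9767297   40.39611864 107.44686867] [-0.89006827 -0.55671327  0.80174409] [-0.01828744  0.13858628  0.10592514] 45.01077475881273
```

View pics/w5.png

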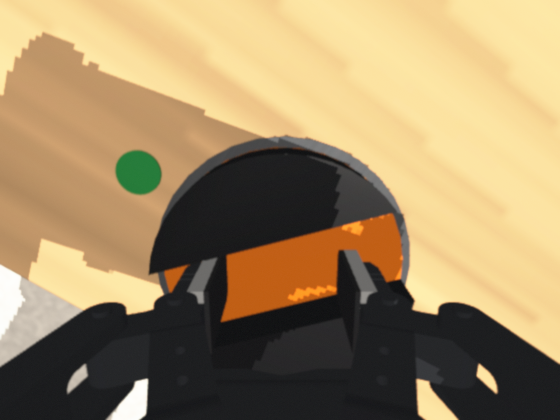

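```bash
python3 -m jog '[{"claw":0.045,"slide":[0,0,0],"spin":0.08},{"claw":0.045,"slide":[0,0,0],"spin":0.16},{"claw":0.045,"slide":[0,0,0],"spin":0.24},{"claw":0.045,"slide":[0,0,0],"spin":0.32},{"claw":0.045,"slide":[0,0,0],"spin":0.4},{"claw":0.045,"slide":[0,0,0],"spin":0.48},{"claw":0.045,"slide":[0,0,0],"spin":0.56},{"claw":0.045,"slide":[0,0,0],"spin":0.64},{"claw":0.045,"slide":[0,0,0],"spin":0.72},{"claw":0.045,"slide":[0,0,0],"spin":0.78}]'
python3 - <<'E'
from h import *
s=arm.observe();print(s['position'],s['ft_force'],s['ft_torque'],s['q'][5])
cv2.imwrite("pics/w6.png",arm.grab_frame("wrist"))
E
```

```text
t: 13.05
position: [542.3, 40.4, 107.5]
tool_rot: [3.067, -0.68, 0.0]
ft_force: [-1.3, -0.3, 0.2]
finger_gap: 44.8
[542.26642689  40.44718253 107.48657135] [-1.33754219 -0.27491126  0.22569789] [-0.01798162  0.05188137  0.10714169] 1.9530631081682672
```

View pics/w6.png

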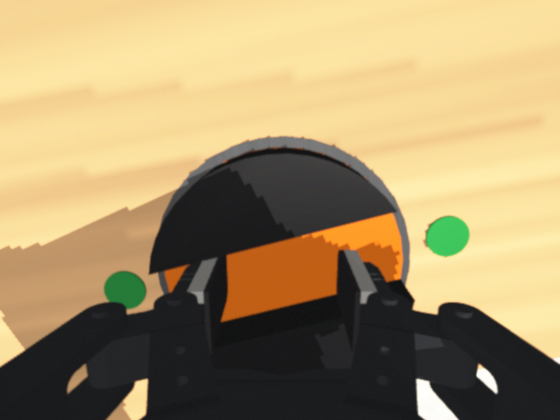

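The slot almost points at the dots, about 0.06 rad short. I'll turn slowly to the stop.

```bash
python3 -m jog '[{"claw":0.045,"slide":[0,0,0],"spin":0.02},{"claw":0.045,"slide":[0,0,0],"spin":0.04},{"claw":0.045,"slide":[0,0,0],"spin":0.06},{"claw":0.045,"slide":[0,0,0],"spin":0.07},{"claw":0.045,"slide":[0,0,0],"spin":0.08},{"claw":0.045,"slide":[0,0,0],"spin":0.09},{"claw":0.045,"slide":[0,0,0],"spin":0.09},{"claw":0.045,"slide":[0,0,0],"spin":0.09},{"claw":0.045,"slide":[0,0,0],"spin":0.09},{"claw":0.045,"slide":[0,0,0],"spin":0.09}]'
python3 - <<'E'
from h import *
s=arm.observe();print(s['position'],s['ft_force'],s['ft_torque'],s['q'][5])
E
```

```text
t: 14.35
position: [542.3, 40.5, 107.4]
tool_rot: [3.033, -0.817, 0.0]
ft_force: [-1.3, -1.4, 0.9]
finger_gap: 45.2
[542.30592969  40.4675871  107.38802737] [-1.26723381 -1.38608663  0.93427289] [-0.08864972  0.09647813  0.27676308] 2.04241352695279
```

```bash
python3 -m jog '[{"claw":0.045,"slide":[0,0,0],"spin":0.01},{"claw":0.045,"slide":[0,0,0],"spin":0.02},{"claw":0.045,"slide":[0,0,0],"spin":0.03},{"claw":0.045,"slide":[0,0,0],"spin":0.03},{"claw":0.045,"slide":[0,0,0],"spin":0.03},{"claw":0.045,"slide":[0,0,0],"spin":0.03},{"claw":0.045,"slide":[0,0,0],"spin":0.03},{"claw":0.045,"slide":[0,0,0],"spin":0.03},{"claw":0.045,"slide":[0,0,0],"spin":0.03},{"claw":0.045,"slide":[0,0,0],"spin":0.03}]'
python3 - <<'E'
from h import *
s=arm.observe();print(s['position'],s['ft_force'],s['ft_torque'],s['q'][5])
E
```

```text
t: 15.6
position: [542.3, 40.5, 107.4]
tool_rot: [3.021, -0.862, 0.0]
ft_force: [-0.6, -1.5, 4.5]
finger_gap: 44.9
[542.29344673  40.45892275 107.38770533] [-0.62520957 -1.51179725  4.51604981] [-0.12302668  0.17413653  1.64194893] 2.0723532026554046
```

The torque jumped to 1.6 N m, so the cam is at its hard stop. I'll spin back to unload and lift out.

```bash
python3 -m jog '[{"claw":0.045,"slide":[0,0,0],"spin":-0.06},{"claw":0.045,"slide":[0,0,0],"spin":-0.14},{"claw":0.045,"slide":[0,0,0],"spin":-0.22},{"claw":0.045,"slide":[0,0,0],"spin":-0.22},{"claw":0.045,"slide":[0,0,-0.01],"spin":-0.22},{"claw":0.045,"slide":[0,0,-0.03],"spin":-0.22},{"claw":0.045,"slide":[0,0,-0.06],"spin":-0.22},{"claw":0.045,"slide":[0,0,-0.1],"spin":-0.22},{"claw":0.045,"slide":[0,0,-0.15],"spin":-0.22},{"claw":0.045,"slide":[0,0,-0.18],"spin":-0.22}]'
python3 - <<'E'
from h import *
s=arm.observe();print(s['position'],s['ft_force'],s['ft_torque'])
for n in("wrist","scene","top"): cv2.imwrite(f"pics/{n}7.png",arm.grab_frame(n))
E
```

```text
t: 16.85
position: [543.4, 40.7, 291.3]
tool_rot: [-3.095, 0.53, -0.008]
ft_force: [-0.2, -0.2, -0.0]
finger_gap: 45.1
[543.41233814  40.67467886 291.3201779 ] [-0.17468267 -0.21833229 -0.04081442] [-0.07233887 -0.03840801 -0.01508124]
```

View pics/wrist7.png

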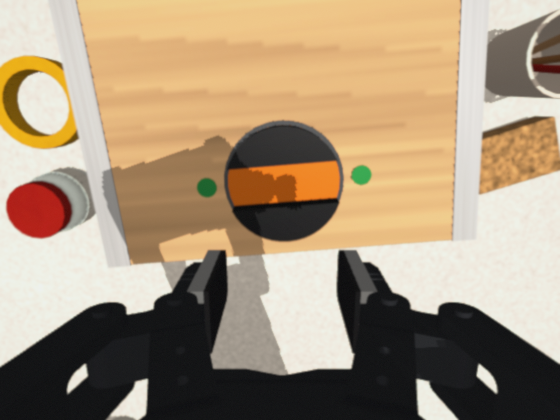

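View pics/scene7.png

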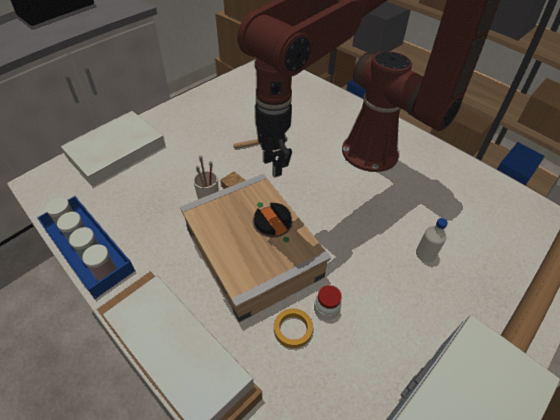

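The slot points at both dots, (207,187) and (361,175), and the lid is flush. One numeric check before I hand in.

Run:
```python
from h import *
s=arm.observe()
im=cv2.imread("pics/wrist7.png")
g=sorted([tuple(c) for c,_ in blobs(im,"green",40)]);print(g)
a,b=[onz("wrist",p,102,s) for p in g[:2]];d=b-a;ga=np.arctan2(d[1],d[0]);print(np.linalg.norm(d),ga)
m=cv2.inRange(cv2.cvtColor(im,cv2.COLOR_BGR2HSV),(4,180,90),(18,255,255))
P=[]
for col in range(240,330,4):
    r=np.where(m[150:215,col])[0]
    if len(r):P.append(onz("wrist",(col,150+r.min()),106,s)[:2])
f=cv2.fitLine(np.array(P,np.float32),cv2.DIST_HUBER,0,.01,.01).ravel();fa=np.arctan2(f[1],f[0])
print("slot minus dots",(fa-ga+np.pi/2)%np.pi-np.pi/2)
i0,i1=cv2.imread("pics/scene0.png"),cv2.imread("pics/scene7.png")
for nm,(x,y,w,h) in dict(jar=(310,280,40,45),tape=(268,302,52,50),bottle=(410,212,45,55),brush=(230,130,30,20)).items():
    print(nm,cv2.absdiff(i0[y:y+h,x:x+w],i1[y:y+h,x:x+w]).mean().round(1))
```

```text
[(np.float64(206.4), np.float64(187.3)), (np.float64(361.0), np.float64(174.6))]
139.9601331047711 -1.824712641516916
slot minus dots 0.0006719584089953656
jar 8.6
tape 9.6
bottle 14.1
brush 12.4
```

Run:
```python
from bench import arm
print(arm.finish_job())
```

```text
the job is handed in; nothing more can be done
None
```

The lid is shut and the cam fastener is turned to its locked stop. I handed the job in at about 17 s of the 48 s allowed, with no verdict reported.

- **Lid:** I pushed it down with the closed fingertips, left of the fastener, until the tip stopped at z = 101.9 mm (102 expected). The reaction had risen to 24 N, and afterwards the pictures showed the lid flush.
- **Fastener:** I put both fingertips, 45 mm apart, in the slot and turned it clockwise. At the stop the torque jumped from about 0.1 to 1.6 N m. I then backed off and lifted out.
- **Last checks:** The slot lines up with the two green dots to 0.001 rad, and the dots measured 140.0 mm apart, as given. The force reading was near zero with the tool about 185 mm above the lid.
- **Bystanders:** They look unmoved in the before and after pictures. A rough image comparison of the jar, tape, bottle and brush gave small differences (9 to 14 grey levels), which I put down to noise and shadow. I did not measure how far any of them might have moved, and I checked the cup and sanding block only by eye.

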